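# Find the fullest reagent bottle by its weight

## Robot

A 6-joint arm with a two-finger parallel gripper is mounted at the origin on a cart in front of the work surface, level with it; the furniture and walls round the work are solid. World frame = base frame: x ahead of the robot, y to its left, z up, the work surface at z = 0. Lengths are in mm, angles in rad, forces in N, time in s.
With the tool pointing down it reaches from about 275 to 750 mm from the base axis. Payload 10.2 kg.
Tool frame: the origin (TCP) lies on the front face of the gripper's body, between the roots of the fingers; the fingertips stand 73 mm ahead of it and the grasp point (between the pads) lies 54 mm ahead of it; z points along the fingers, y is the line along which they close (so a half turn about z gives the same grasp; the last joint's range is limited). The gripper opens to 85 mm and grips with 20 to 120 N. Pads are 22 mm wide; open, the fingers measure 114 mm over their backs; the gripper's body (76 mm by 85 mm) begins 54 mm behind the grasp point. The pads swing forward as they close: fully open they stand 13 mm farther back than shut.
Start: joints at [0.928, 0.313, 1.498, -0, 1.331, -0.223], TCP at [213.992, 479.416, 303.894] pointing down, gripper open.
Joint ranges: [-2.94, 2.94], [-0.97, 2.17], [0.19, 2.56], [-1.23, 4.37], [0.02, 3.11], [-2.88, 2.88]. Speed limits (rad/s): [2.39, 2.39, 3.01, 3.14, 3.14, 3.14].

## Interface

Orientations are given as a unit quaternion [w, x, y, z].
In Python, from rig import * gives the robot as it stands.
- The arm moves only by the tool step_arm, never from a script. Its argument "plan" is a list of rows, each an object with "offset": the shift along the tool's x, y, z in cm, a list of three; "rot": the turn, a rotation vector about the tool's x, y, z in degrees, a list of three; "gripper": the finger opening in cm, from 0 to 8.54. In form: [{"offset": [x, y, z], "rot": [wx, wy, wz], "gripper": gripper}, ...]. A call has 1 to 12 rows; each row is the pose to reach, as a shift and turn from the pose commanded when the call began, along the tool's axes at that moment; what a row does not reach only later rows make up. A row lasts 1/10 s, in which the tool goes at most 50 mm and 8.59 degrees, less where a joint would pass 70% of its speed; a pose out of reach is approached as far as the arm can. A call with a gripper value outside its range is refused whole. The fingers move at their own pace and stop on an object; "squeeze" is the grip in N (left out, the last holds). Time passes only in rows, so rows that repeat a pose let the fingers close. It gives the time, the measured TCP pose, the force, the opening and the grip force at its end, in the units of the state.
- sense(): the state, without advancing time (a new reading comes with each control period).
- capture(name): name is "side" or "top" or "wrist"; returns a dict with "color" (400x640x3 uint8, red, green, blue), "depth" (400x640 float32, mm along the optical axis (not along the pixel's ray), 0 where there is no reading), "vertical_fov" (degrees; the focal length in pixels is half the picture's height over the tangent of half this angle, whatever the lens; pixels are square), "cx", "cy" (the principal point, pixels), "k1" (the pictures are not rectified: a ray, as slopes to the right and down, at radius r is drawn at 1 + k1 r^2 times it, then the intrinsics apply), "rvec" (rotation vector, rad) and "tvec" (3), from world to camera coordinates, as OpenCV has them; the wrist camera has in their place "mount" (4x4, takes a point from camera to tool coordinates, whose origin is the TCP and whose axes are the flange's). Camera axes: x right, y down, z forward; pixel columns grow to the right and rows downward; lengths in mm; the calibration is good to about 2 mm. A picture is of the moment at which its call begins: read the wrist's pose just before it.
- finish_job(): hands the job in; it is judged then, once.
The state is a dict: "time_s": time; "joints": joint angles; "dq": joint speeds; "tau": joint torques, N m; "eef_pos": TCP position; "ee_rot": TCP orientation; "force": force on the tool from outside, world axes, zero at the start; "wrist_torque": the same for the moment, N m; "grip_width": opening from 0.0 (shut) to 1.0 (fully open); "grip_force": force on a finger pad.
Only numpy, scipy, OpenCV 4.12 (cv2) and the standard library are available. Lean on these libraries where they do the work, as an engineer would, in place of code of your own. Each camera call takes 0.05 s, during which the arm holds its last target. There are 200 camera calls.

## Task

Three identical white bottles hang on the hook rack. Lift each one up and off its hook, feel how heavy it is, and gently stand the two lighter ones upright on the free bench; finish while still holding the heaviest one up in the gripper, upright and about 15 cm clear of the bench (at least 10 cm), with nothing else supporting it. Do not disturb the other things on the bench.

Things in the scene. Friction and masses are not known exactly. Their poses are not given: they have to be found in the camera images.
- rack: fixed grey hook rack: foot 42x360 mm, 10 mm thick, x -12 to 30 mm; back panel x 20 to 30 mm, 118 mm high. Three upturned steel hooks at y = -120, 0, 120 mm: blade 6 mm thick (x), 16 mm wide (y), at x = 0, height 45 to 122 mm, with a low 3 mm rubber buffer in front. Origin on the bench under the middle blade; -x is its front, roughly facing the robot; y along the row; z up
- hook_mid (a point): middle hook, top of the arm behind its blade, 98 mm above the bench, 10 mm behind the rack's origin (other hooks alike). A bottle's eye lies on it: 6 mm wire, 71 mm above the underside, cross bar 44 mm behind the bottle's axis, opening 9 mm (x) by 26 mm (y). To come off, a bottle rises 24 mm or more past the blade's tip, then moves forward (rack -x)
- bottle_a: one of three outwardly identical opaque white screw-cap bottles, 0.1 to 0.6 kg; the heaviest outweighs each other by 0.18 kg or more; hooks are swapped between starts. Body 64 mm diameter to 93 mm height, cap 38 mm diameter from 105 to 150 mm (top), fixed. Origin: centre of underside, z up, x to its back with the wire eye. Starts hung upright, underside 30 mm above the bench, axis 38 mm before its blade
- bottle_b: one of three outwardly identical opaque white screw-cap bottles, 0.1 to 0.6 kg; the heaviest outweighs each other by 0.18 kg or more; hooks are swapped between starts. Body 64 mm diameter to 93 mm height, cap 38 mm diameter from 105 to 150 mm (top), fixed. Origin: centre of underside, z up, x to its back with the wire eye. Starts hung upright, underside 30 mm above the bench, axis 38 mm before its blade
- bottle_c: one of three outwardly identical opaque white screw-cap bottles, 0.1 to 0.6 kg; the heaviest outweighs each other by 0.18 kg or more; hooks are swapped between starts. Body 64 mm diameter to 93 mm height, cap 38 mm diameter from 105 to 150 mm (top), fixed. Origin: centre of underside, z up, x to its back with the wire eye. Starts hung upright, underside 30 mm above the bench, axis 38 mm before its blade
- timer: bystander: white laboratory timer 70x64x20 mm lying flat; origin centre of underside
- stain_bottle: bystander: small brown bottle with white cap, 36 mm diameter, 70 mm tall; origin centre of underside
- petri_dish: bystander: clear flat dish 69 mm diameter, 14 mm high; origin centre of underside
- tape_roll: bystander: roll of beige tape lying flat, 96 mm diameter, 25 mm high; origin centre of underside

How it is judged (in metres and radians):
At the end, for the whole second after the job is handed in: The fingers hold the heaviest bottle still, over 9 cm above the bench, within 20 degrees of upright, clear of rack and other bottles; the other two stand upright (0.1 rad), still and untouched on the bench, each pressing on it with under 3.7 N (the heaviest would press more) (((height (world z) of bottle_b between -0.006 and 0.006 m and angle between each of bottle_b, bottle_c's own z axis and vertical below 0.1 rad and linear speed of each of bottle_b, bottle_c below 0.03 m/s and contact force between each of the arm, the fingers and bottle_b below 0.2 N and contact force between each of bottle_b, bottle_c, rack and bottle_a below 0.1 N and contact force between anything else and bottle_b below 3.7 N and height (world z) of bottle_c between -0.006 and 0.006 m and contact force between each of the arm, the fingers and bottle_c below 0.2 N and contact force between anything else and bottle_c below 3.7 N and height (world z) of bottle_a above 0.09 m and angle between bottle_a's own z axis and vertical below 0.35 rad and contact force between the fingers and bottle_a above 1 N and linear speed of bottle_a below 0.05 m/s) or (height (world z) of bottle_a between -0.006 and 0.006 m and angle between each of bottle_a, bottle_c's own z axis and vertical below 0.1 rad and linear speed of each of bottle_a, bottle_c below 0.03 m/s and contact force between each of the arm, the fingers and bottle_a below 0.2 N and contact force between each of bottle_a, bottle_c, rack and bottle_b below 0.1 N and contact force between anything else and bottle_a below 3.7 N and height (world z) of bottle_c between -0.006 and 0.006 m and contact force between each of the arm, the fingers and bottle_c below 0.2 N and contact force between anything else and bottle_c below 3.7 N and height (world z) of bottle_b above 0.09 m and angle between bottle_b's own z axis and vertical below 0.35 rad and contact force between the fingers and bottle_b above 1 N and linear speed of bottle_b below 0.05 m/s) or (height (world z) of bottle_a between -0.006 and 0.006 m and angle between each of bottle_a, bottle_b's own z axis and vertical below 0.1 rad and linear speed of each of bottle_a, bottle_b below 0.03 m/s and contact force between each of the arm, the fingers and bottle_a below 0.2 N and contact force between each of bottle_a, bottle_b, rack and bottle_c below 0.1 N and contact force between anything else and bottle_a below 3.7 N and height (world z) of bottle_b between -0.006 and 0.006 m and contact force between each of the arm, the fingers and bottle_b below 0.2 N and contact force between anything else and bottle_b below 3.7 N and height (world z) of bottle_c above 0.09 m and angle between bottle_c's own z axis and vertical below 0.35 rad and contact force between the fingers and bottle_c above 1 N and linear speed of bottle_c below 0.05 m/s))); the arm keeps its last pose, push and grip.
It fails at once if a bottle is tipped over (more than 45 degrees) (angle between any of bottle_a, bottle_b, bottle_c's own z axis and vertical above 0.785 rad).
It fails at once if a bottle is dropped or banged on the bench (faster than 0.6 m/s within 2 cm of it) ((height (world z) of bottle_a below 0.02 m and linear speed of bottle_a above 0.6 m/s) or (height (world z) of bottle_b below 0.02 m and linear speed of bottle_b above 0.6 m/s) or (height (world z) of bottle_c below 0.02 m and linear speed of bottle_c above 0.6 m/s)).
It fails at once if a bystander is moved by more than 4 cm (distance of any of timer, stain_bottle, petri_dish, tape_roll from where it was at the start of the episode above 0.04 m).
It also fails if it takes over 67 s, if anything falls off the work surface, if the arm or the gripper's body presses on something with over 40 N, if the wrist force passes 120 N, or if a joint passes its speed limit or range.

## Working session

There is one attempt and no reset: what is moved stays moved. The work goes in short steps, Python scripts to look and compute and a tool call to move; the robot and the scene stay as the last step left them, time stands still between calls to the robot, and variables do not carry over. Pictures are saved under pics/ and viewed, at most 10 in all, crops included, and the job is handed in when it is done.

Besides the shell and the picture viewer there is one more tool, called after "Call:" as name(argument=value, ...), one argument or row to a line, values as JSON. step_arm: Moves the arm, as the interface text tells. Its arguments: {"type":"object","properties":{"plan":{"type":"array"},"squeeze":{"type":"number"}},"required":["plan"]}

```bash
ls; mkdir -p pics; python3 - <<'E'
from rig import *
import cv2,pickle
s=sense();print(s)
d={}
for n in("side","top"):
    c=capture(n);d[n]=c;cv2.imwrite(f"pics/{n}0.png",c["color"][:,:,::-1])
    print(n,{k:v for k,v in c.items() if k not in("color","depth")})
pickle.dump(d,open("c0.pkl","wb"))
E
```

```text
pics
{'time_s': 0.0, 'joints': array([ 9.27600522e-01,  3.13461416e-01,  1.49842869e+00, -1.29024896e-05,
        1.33097159e+00, -2.23354192e-01]), 'dq': array([-0.00133332, -0.00011713,  0.00049274, -0.00169731,  0.00036039,
        0.00038842]), 'tau': array([-2.41716014e-03, -4.12272227e+01, -2.59735876e+01, -3.80715319e-04,
        4.29184962e-03,  7.31015717e-06]), 'eef_pos': array([213.89300209, 479.28059988, 303.33232749]), 'ee_rot': array([-2.60714600e-04,  2.08380901e-01,  9.78047544e-01, -5.78520216e-04]), 'force': array([ 0.1254616 , -0.19477662, -0.63030352]), 'wrist_torque': array([-0.01264435, -0.01933475, -0.00302758]), 'grip_force': 0.0, 'grip_width': 1.0002262669129323}
side {'vertical_fov': 49.09248639877768, 'cx': 315.1650738499897, 'cy': 206.05576308161173, 'k1': 0.03537107988554503, 'rvec': array([ 0.02662678,  2.71005699, -1.56652478]), 'tvec': array([ 514.84595831,  129.48817184, 1445.89725874])}
top {'vertical_fov': 47.032896224671816, 'cx': 324.1217554060142, 'cy': 197.4314234994215, 'k1': -0.024137639898885052, 'rvec': array([ 2.13495243, -2.19239102,  0.16373892]), 'tvec': array([ -93.64672338,  547.1586006 , 1474.11075175])}
```

View pics/top0.png

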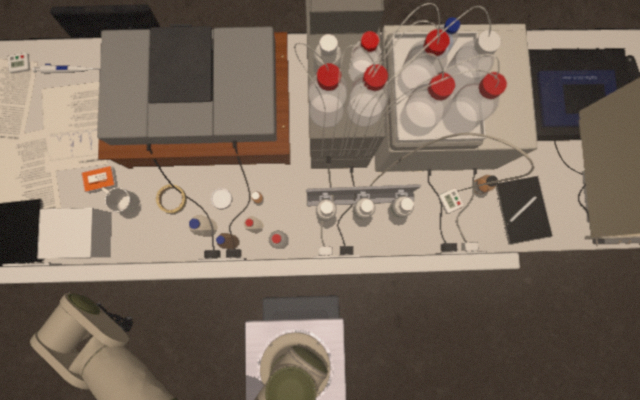

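View pics/side0.png

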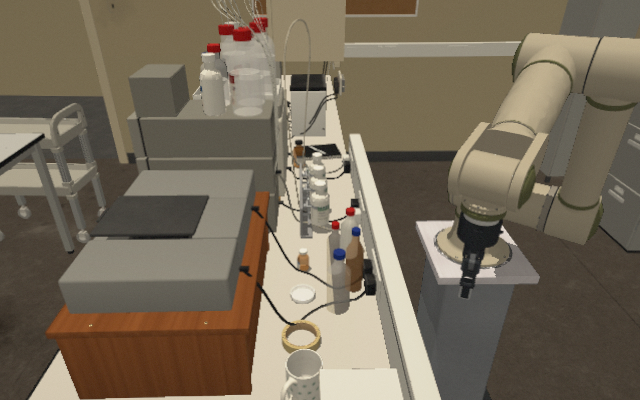

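The top view shows the rack at about cols 308-420, rows 185-197, with caps at about (326,207), (365,206) and (403,203). The tape roll is at (171,199), the dish at (222,199), the brown stain bottle at (257,198) and the timer at (453,201). The side view shows the same bottles from the left, near (318,185), with a front rail.

```bash
cat > h.py <<'E'
import numpy as np,cv2,pickle
from scipy.spatial.transform import Rotation as R
def K(c):
    f=c["color"].shape[0]/2/np.tan(np.radians(c["vertical_fov"]/2))
    return np.array([[f,0,c["cx"]],[0,f,c["cy"]],[0,0,1.]]),np.array([c["k1"],0,0,0.])
def cloud(c,T=None):
    """world xyz per pixel (HxWx3); T: tool->world 4x4 for wrist"""
    h,w=c["depth"].shape;k,d=K(c)
    uv=np.stack(np.meshgrid(np.arange(w),np.arange(h)),-1).reshape(-1,1,2).astype(float)
    s=cv2.undistortPoints(uv,k,d)[:,0]
    z=c["depth"].reshape(-1,1);p=np.hstack([s*z,z])
    if T is None:
        r=cv2.Rodrigues(c["rvec"])[0];p=(p-c["tvec"])@r
    else:
        M=T@c["mount"];p=p@M[:3,:3].T+M[:3,3]
    p[z[:,0]==0]=np.nan
    return p.reshape(h,w,3)
def ray(c,uv,z,T=None):
    k,d=K(c);s=cv2.undistortPoints(np.array([[uv]],float),k,d)[0,0];v=np.array([*s,1.])
    if T is None:
        r=cv2.Rodrigues(c["rvec"])[0];o=-r.T@c["tvec"];v=r.T@v
    else:
        M=T@c["mount"];o=M[:3,3];v=M[:3,:3]@v
    return o+v*(z-o[2])/v[2]
def tool(s):
    q=np.array(s["ee_rot"]);T=np.eye(4);T[:3,:3]=R.from_quat(q[[1,2,3,0]]).as_matrix();T[:3,3]=s["eef_pos"];return T
E
python3 - <<'E'
from h import *
np.set_printoptions(precision=0,suppress=True)
c=pickle.load(open("c0.pkl","rb"))["top"];P=cloud(c)
for n,(u,v) in dict(bench=(290,215),rail=(300,263),gap=(300,250),inst=(340,160),steel=(345,110),timer=(453,201),tape=(171,190),dish=(222,199),stain=(257,198),r1=(250,223),r2=(278,239),plug1=(325,251),plug2=(346,251),free=(420,230),cable=(352,190),rackL=(310,193),rackR=(418,188),box=(440,157)).items(): print(n,P[v,u])
# caps: points with z 160..190
m=(P[...,2]>150)&(P[...,2]<200)&(P[...,0]<560)&(P[...,0]>300)&(abs(P[...,1])<500)
m[:180]=0;m[230:]=0
n,l,st,ce=cv2.connectedComponentsWithStats(m.astype(np.uint8))
for i in range(1,n):
    if st[i,4]>20: print(st[i],ce[i],np.nanmedian(P[l==i],0),ray(c,ce[i],180))
# rack panel top z~118
m=(abs(P[...,2]-118)<12);m[:180]=0;m[205:]=0;m[:,:300]=0;m[:,425:]=0
q=P[m][:,:2];print(len(q),np.nanmin(q,0),np.nanmax(q,0))
vx,vy,x0,y0=cv2.fitLine(q.astype(np.float32),cv2.DIST_HUBER,0,.01,.01).ravel();print(vx,vy,x0,y0,np.degrees(np.arctan2(vx,vy)))
Z=P[...,2]
print(Z[200:270:3,290:440:6])
E
```

```text
bench [493.   7.   3.]
rail [334. -28. 131.]
gap [376. -24.  -1.]
inst [ 643. -157.  156.]
steel [ 715. -158.  419.]
timer [ 524. -540.   18.]
tape [588. 406.  -5.]
dish [551. 231.  13.]
stain [544. 108.  70.]
r1 [456. 117. 171.]
r2 [407.  35. 167.]
plug1 [ 369. -105.   74.]
plug2 [ 367. -172.   74.]
free [ 431. -428.   -1.]
cable [ 556. -195.  110.]
rackL [555. -62.  77.]
rackR [ 559. -406.   98.]
box [ 626. -440.  246.]
[400 198  14  13 139] [407. 204.] [ 500. -350.  179.] [ 500. -350.  180.]
[321 201  13  13 130] [327. 207.] [ 497. -112.  179.] [ 496. -112.  180.]
[360 200  14  13 135] [367. 206.] [ 497. -232.  179.] [ 498. -231.  180.]
[189 218  13  11 106] [194. 223.] [459. 278. 184.] [458. 279. 180.]
[245 219   9   8  56] [249. 222.] [459. 119. 170.] [457. 118. 180.]
508 [ 507. -410.] [585. -54.]
0.014946575 -0.9998883 559.6621 -231.60803 179.14359
[[  -3.   -0.    6.    9.   11.  109.  140.   12.   16.   14.   13.   14.
   135.  183.   11.   10.    5.    6.  139.  177.  181.    4.   -1.   -0.
    -2.]
 [  -0.   -6.    1.    7.   11.  140.  176.  134.   12.   15.   11.  126.
  
[... 2835 characters left out ...]
1.  128.  125.  129.  124.  128.  128.  130.  123.  131.  132.
   132.]
 [ 127.  133.  127.  130.  130.  130.  129.  130.  132.  129.  127.  131.
   135.   nan  135.  124.  127.  130.  132.  130.  127.  127.  130.  132.
   133.]
 [ 133.  131.  128.  127.  137.  127.  125.  129.  128.  122.  132.  126.
   128.  129.  129.  128.  126.  124.  130.  128.  131.  132.  132.  132.
   122.]
 [ 128.  128.  132.  127.  131.  128.  132.  123.  132.  126.  132.  135.
   130.  128.  125.  137.  127.  130.  129.  133.  132.  132.  129.  132.
   128.]
 [ 129.  126.  129.  133.  126.  129.  132.  124.  130.  131.  132.  130.
   133.  131.  131.  129.  131.  130.  126.  126.  126.  133.  131.  135.
   127.]]
```

Call:
step_arm(
  plan=[
    {"offset": [-49.8, -42.5, 0], "rot": [0, 0, 65], "gripper": 8.5},
    {"offset": [-49.8, -42.5, 0], "rot": [0, 0, 65], "gripper": 8.5},
    {"offset": [-49.8, -42.5, 0], "rot": [0, 0, 65], "gripper": 8.5},
    {"offset": [-49.8, -42.5, 0], "rot": [0, 0, 65], "gripper": 8.5},
    {"offset": [-49.8, -42.5, 0], "rot": [0, 0, 65], "gripper": 8.5},
    {"offset": [-49.8, -42.5, 0], "rot": [0, 0, 65], "gripper": 8.5},
    {"offset": [-49.8, -42.5, 0], "rot": [0, 0, 65], "gripper": 8.5},
    {"offset": [-49.8, -42.5, 0], "rot": [0, 0, 65], "gripper": 8.5},
    {"offset": [-49.8, -42.5, 0], "rot": [0, 0, 65], "gripper": 8.5},
    {"offset": [-49.8, -42.5, 0], "rot": [0, 0, 65], "gripper": 8.5},
    {"offset": [-49.8, -42.5, 0], "rot": [0, 0, 65], "gripper": 8.5},
    {"offset": [-49.8, -42.5, 0], "rot": [0, 0, 65], "gripper": 8.5},
  ],
  squeeze=40,
)

```text
time_s: 1.3
eef_pos: [472.4, -64.4, 303.8]
ee_rot: [-0.0, 0.701, 0.713, 0.0]
force: [0.8, 0.2, -0.4]
grip_width: 0.997
grip_force: 0.0
```

```bash
python3 - <<'E'
from rig import *
from h import *
np.set_printoptions(precision=1,suppress=True)
s=sense();T=tool(s);print(T);c=capture("wrist");P=cloud(c,T);print(c["mount"])
cv2.imwrite("pics/w1.png",c["color"][:,:,::-1])
Z=P[...,2]
m=((Z>172)&(Z<188)&(P[...,0]>440)&(P[...,0]<560)&(P[...,1]<-60)).astype(np.uint8)
n,l,st,ce=cv2.connectedComponentsWithStats(m)
for i in range(1,n):
    if st[i,4]>100:
        q=P[l==i];(x,y),r=cv2.minEnclosingCircle(q[:,:2].astype(np.float32));print(st[i],np.median(q,0),q.min(0)[:2],q.max(0)[:2],(x,y),r)
E
```

```text
[[ -0.    1.   -0.  472.4]
 [  1.    0.    0.  -64.4]
 [  0.   -0.   -1.  303.8]
 [  0.    0.    0.    1. ]]
[[  0.   -0.9  -0.3  84.1]
 [  1.    0.    0.    0.1]
 [ -0.   -0.3   0.9 -68.9]
 [  0.    0.    0.    1. ]]
[ 325  255   47   44 1638] [ 497.4 -109.4  178.2] [ 479.  -130.4] [515.9 -92.6] (497.7737731933594, -111.77536010742188) 19.2791690826416
```

View pics/w1.png

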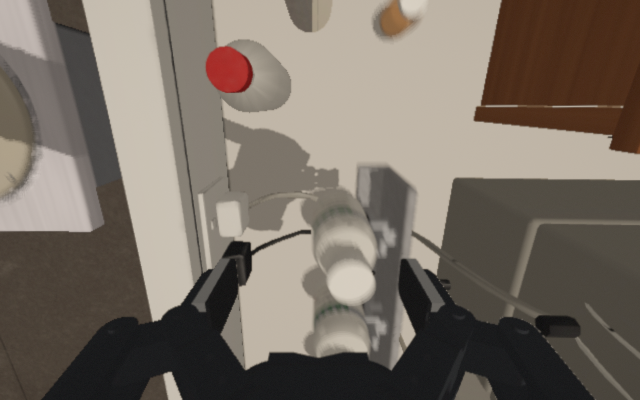

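The wrist view shows bottle 1's cap at (350,280), which works out to (497.5, -111.6) with a 19 mm radius. This agrees with the top view, so I'm descending and closing.

Call:
step_arm(
  plan=[
    {"offset": [-4.8, 2.4, 0], "rot": [0, 0, 0], "gripper": 8.5},
    {"offset": [-4.8, 2.4, 0], "rot": [0, 0, 0], "gripper": 8.5},
    {"offset": [-4.8, 2.4, 4], "rot": [0, 0, 0], "gripper": 8.5},
    {"offset": [-4.8, 2.4, 7], "rot": [0, 0, 0], "gripper": 8.5},
    {"offset": [-4.8, 2.4, 9], "rot": [0, 0, 0], "gripper": 8.5},
    {"offset": [-4.8, 2.4, 9], "rot": [0, 0, 0], "gripper": 8.5},
    {"offset": [-4.8, 2.4, 9], "rot": [0, 0, 0], "gripper": 3},
    {"offset": [-4.8, 2.4, 9], "rot": [0, 0, 0], "gripper": 3},
    {"offset": [-4.8, 2.4, 9], "rot": [0, 0, 0], "gripper": 3},
    {"offset": [-4.8, 2.4, 9], "rot": [0, 0, 0], "gripper": 3},
    {"offset": [-4.8, 2.4, 9], "rot": [0, 0, 0], "gripper": 3},
    {"offset": [-4.8, 2.4, 9], "rot": [0, 0, 0], "gripper": 3},
  ],
  squeeze=40,
)

```text
time_s: 2.55
eef_pos: [497.2, -110.0, 215.0]
ee_rot: [0.001, 0.701, 0.713, 0.0]
force: [0.1, 0.8, 5.5]
grip_width: 0.435
grip_force: 40.2
```

Call:
step_arm(
  plan=[
    {"offset": [0, 0, -0.7], "rot": [0, 0, 0], "gripper": 3},
    {"offset": [0, 0, -1.5], "rot": [0, 0, 0], "gripper": 3},
    {"offset": [0, 0, -2.5], "rot": [0, 0, 0], "gripper": 3},
    {"offset": [0, 0, -3.5], "rot": [0, 0, 0], "gripper": 3},
    {"offset": [0, 0, -4.5], "rot": [0, 0, 0], "gripper": 3},
    {"offset": [0, 0, -4.5], "rot": [0, 0, 0], "gripper": 3},
    {"offset": [0, -1.5, -4.5], "rot": [0, 0, 0], "gripper": 3},
    {"offset": [0, -3.5, -4.5], "rot": [0, 0, 0], "gripper": 3},
    {"offset": [0, -5, -4.5], "rot": [0, 0, 0], "gripper": 3},
    {"offset": [0, -6, -4.5], "rot": [0, 0, 0], "gripper": 3},
    {"offset": [0, -6, -4.5], "rot": [0, 0, 0], "gripper": 3},
    {"offset": [0, -6, -4.5], "rot": [0, 0, 0], "gripper": 3},
  ],
  squeeze=40,
)

```text
time_s: 3.75
eef_pos: [437.2, -111.0, 259.0]
ee_rot: [0.0, 0.701, 0.713, 0.0]
force: [0.2, -0.1, -1.7]
grip_width: 0.43
grip_force: 43.2
```

```bash
python3 - <<'E'
from rig import *
import cv2
for i in range(3):
    c=capture("side");s=sense();print(s["time_s"],s["eef_pos"],s["force"],s["wrist_torque"])
cv2.imwrite("pics/s1.png",cv2.resize(c["color"][100:280,240:400,::-1],None,fx=3,fy=3))
E
```

```text
3.8 [ 437.27630318 -110.96617999  258.9271146 ] [-0.13519038  0.04348377 -2.01274106] [ 0.00232892 -0.00678325 -0.01527145]
3.85 [ 437.30148579 -110.92797778  258.87606256] [ 0.10410342  0.01584553 -3.1318569 ] [ 0.03070917  0.00371525 -0.04485884]
3.9 [ 437.25918631 -110.89120343  258.82540845] [-0.56339244  0.00990228 -2.70652602] [-0.05759972  0.04238289  0.00185055]
```

View pics/s1.png

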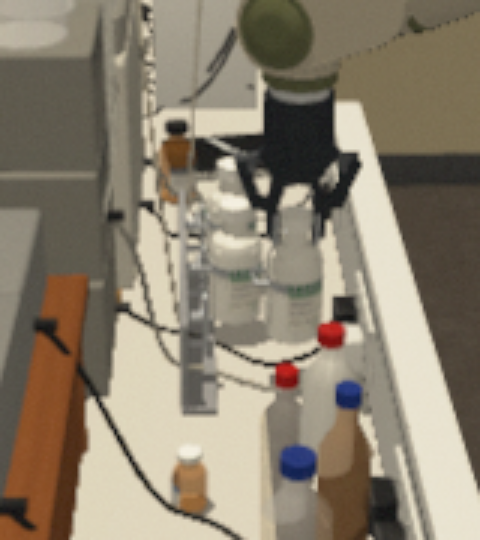

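Bottle 1 is off the rack and clear, at (295,270) in the crop, and reads about 2.4 N, so it is a light one. I'll place it left of the rack at about (475,-25), which is free.

Call:
step_arm(
  plan=[
    {"offset": [3, 1.3, 0], "rot": [0, 0, 0], "gripper": 3},
    {"offset": [6, 2.6, 0], "rot": [0, 0, 0], "gripper": 3},
    {"offset": [8.6, 3.9, 0], "rot": [0, 0, 0], "gripper": 3},
    {"offset": [8.6, 3.9, 0.5], "rot": [0, 0, 0], "gripper": 3},
    {"offset": [8.6, 3.9, 2.5], "rot": [0, 0, 0], "gripper": 3},
    {"offset": [8.6, 3.9, 4.5], "rot": [0, 0, 0], "gripper": 3},
    {"offset": [8.6, 3.9, 5.6], "rot": [0, 0, 0], "gripper": 3},
    {"offset": [8.6, 3.9, 6.2], "rot": [0, 0, 0], "gripper": 3},
    {"offset": [8.6, 3.9, 6.6], "rot": [0, 0, 0], "gripper": 3},
    {"offset": [8.6, 3.9, 7], "rot": [0, 0, 0], "gripper": 3},
    {"offset": [8.6, 3.9, 7.2], "rot": [0, 0, 0], "gripper": 3},
    {"offset": [8.6, 3.9, 7.2], "rot": [0, 0, 0], "gripper": 3},
  ],
)

```text
time_s: 5.1
eef_pos: [474.4, -24.3, 187.0]
ee_rot: [0.0, 0.701, 0.713, 0.0]
force: [0.4, -0.2, -2.6]
grip_width: 0.432
grip_force: 43.1
```

Call:
step_arm(
  plan=[
    {"offset": [0, 0, 0.1], "rot": [0, 0, 0], "gripper": 3},
    {"offset": [0, 0, 0.15], "rot": [0, 0, 0], "gripper": 3},
    {"offset": [0, 0, 0.2], "rot": [0, 0, 0], "gripper": 3},
    {"offset": [0, 0, 0.2], "rot": [0, 0, 0], "gripper": 3},
  ],
)

```text
time_s: 5.5
eef_pos: [474.7, -24.2, 185.8]
ee_rot: [0.001, 0.701, 0.713, 0.0]
force: [-1.9, 0.8, 7.3]
grip_width: 0.435
grip_force: 44.4
```

Call:
step_arm(
  plan=[
    {"offset": [0, 0, 0], "rot": [0, 0, 0], "gripper": 5},
    {"offset": [0, 0, 0], "rot": [0, 0, 0], "gripper": 8.5},
    {"offset": [0, 0, 0], "rot": [0, 0, 0], "gripper": 8.5},
    {"offset": [0, 0, 0], "rot": [0, 0, 0], "gripper": 8.5},
    {"offset": [0, 0, -3], "rot": [0, 0, 0], "gripper": 8.5},
    {"offset": [0, 0, -7], "rot": [0, 0, 0], "gripper": 8.5},
    {"offset": [0, 0, -11.4], "rot": [0, 0, 0], "gripper": 8.5},
    {"offset": [-4, 0.5, -11.4], "rot": [0, 0, 0], "gripper": 8.5},
    {"offset": [-9, 1, -11.4], "rot": [0, 0, 0], "gripper": 8.5},
    {"offset": [-13.5, 1.5, -11.4], "rot": [0, 0, 0], "gripper": 8.5},
    {"offset": [-16.5, 2, -11.4], "rot": [0, 0, 0], "gripper": 8.5},
    {"offset": [-16.5, 2, -11.4], "rot": [0, 0, 0], "gripper": 8.5},
  ],
)

```text
time_s: 6.7
eef_pos: [497.1, -192.2, 298.3]
ee_rot: [0.0, 0.703, 0.712, -0.0]
force: [0.3, 0.3, -1.1]
grip_width: 0.998
grip_force: 0.0
```

```bash
cat > caps.py <<'E'
from rig import *
from h import *
np.set_printoptions(precision=1,suppress=True)
s=sense();T=tool(s);c=capture("wrist");P=cloud(c,T);print(s["eef_pos"],s["force"])
Z=P[...,2]
for a,b in((172,188),(140,158)):
    m=((Z>a)&(Z<b)&(P[...,0]>400)&(P[...,0]<560)&(P[...,1]<40)).astype(np.uint8)
    n,l,st,ce=cv2.connectedComponentsWithStats(m)
    for i in range(1,n):
        if st[i,4]>300:
            q=P[l==i];(x,y),r=cv2.minEnclosingCircle(q[:,:2].astype(np.float32));print(a,st[i],np.median(q,0)[2],(x,y),r)
t=capture("top");P=cloud(t);Z=P[...,2]
for a,b in((165,195),(135,165)):
    m=((Z>a)&(Z<b)&(P[...,0]>400)&(P[...,0]<540)&(P[...,1]<20)&(P[...,1]>-500)).astype(np.uint8)
    n,l,st,ce=cv2.connectedComponentsWithStats(m)
    for i in range(1,n):
        if st[i,4]>80: q=P[l==i];print("top",a,st[i],np.median(q,0))
cv2.imwrite("pics/t_last.png",t["color"][:,:,::-1])
E
python3 caps.py
```

```text
[ 497.1 -192.2  298.3] [ 0.3  0.3 -1.1]
172 [ 296  249   49   46 1769] 178.23628735717546 (499.69317626953125, -231.55621337890625) 19.196855545043945
140 [298 228  46  28 544] 142.4629924029877 (500.0623474121094, -229.8918914794922) 20.60381507873535
140 [300 339  39  18 455] 143.6315700496952 (500.61041259765625, -347.17779541015625) 19.480422973632812
top 165 [400 198  14  13 136] [ 499.8 -351.2  179.2]
top 135 [396 197  17  18  95] [ 490.1 -337.4  139.2]
top 135 [293 211  12  12 120] [473.7 -26.5 149.5]
```

Bottle 1 stands upright, with its cap top at 149.5 mm. Bottle 2's cap is at (499.7, -231.6).

Call:
step_arm(
  plan=[
    {"offset": [-3.9, 0.2, 0], "rot": [0, 0, 0], "gripper": 8.5},
    {"offset": [-3.9, 0.2, 0], "rot": [0, 0, 0], "gripper": 8.5},
    {"offset": [-3.9, 0.2, 4], "rot": [0, 0, 0], "gripper": 8.5},
    {"offset": [-3.9, 0.2, 7], "rot": [0, 0, 0], "gripper": 8.5},
    {"offset": [-3.9, 0.2, 8.4], "rot": [0, 0, 0], "gripper": 8.5},
    {"offset": [-3.9, 0.2, 8.4], "rot": [0, 0, 0], "gripper": 8.5},
    {"offset": [-3.9, 0.2, 8.4], "rot": [0, 0, 0], "gripper": 3},
    {"offset": [-3.9, 0.2, 8.4], "rot": [0, 0, 0], "gripper": 3},
    {"offset": [-3.9, 0.2, 8.4], "rot": [0, 0, 0], "gripper": 3},
    {"offset": [-3.9, 0.2, 8.4], "rot": [0, 0, 0], "gripper": 3},
    {"offset": [-3.9, 0.2, 8.4], "rot": [0, 0, 0], "gripper": 3},
    {"offset": [-3.9, 0.2, 8.4], "rot": [0, 0, 0], "gripper": 3},
  ],
  squeeze=40,
)

```text
time_s: 8.0
eef_pos: [499.9, -228.0, 215.8]
ee_rot: [0.001, 0.701, 0.713, 0.0]
force: [-0.7, 2.0, 6.1]
grip_width: 0.433
grip_force: 39.6
```

Call:
step_arm(
  plan=[
    {"offset": [0, 0, -0.7], "rot": [0, 0, 0], "gripper": 3},
    {"offset": [0, 0, -1.5], "rot": [0, 0, 0], "gripper": 3},
    {"offset": [0, 0, -2.5], "rot": [0, 0, 0], "gripper": 3},
    {"offset": [0, 0, -3.5], "rot": [0, 0, 0], "gripper": 3},
    {"offset": [0, 0, -4.5], "rot": [0, 0, 0], "gripper": 3},
    {"offset": [0, 0, -4.5], "rot": [0, 0, 0], "gripper": 3},
    {"offset": [0, -1.5, -4.5], "rot": [0, 0, 0], "gripper": 3},
    {"offset": [0, -3.5, -4.5], "rot": [0, 0, 0], "gripper": 3},
    {"offset": [0, -5.5, -4.5], "rot": [0, 0, 0], "gripper": 3},
    {"offset": [0, -7, -4.5], "rot": [0, 0, 0], "gripper": 3},
    {"offset": [0, -7, -4.5], "rot": [0, 0, 0], "gripper": 3},
    {"offset": [0, -7, -4.5], "rot": [0, 0, 0], "gripper": 3},
  ],
)

```text
time_s: 9.2
eef_pos: [430.0, -229.1, 260.0]
ee_rot: [0.0, 0.701, 0.713, 0.0]
force: [0.5, -0.1, -1.5]
grip_width: 0.435
grip_force: 40.9
```

```bash
python3 - <<'E'
from rig import *
f=[]
for i in range(5):
    c=capture("side");s=sense();f.append(s["force"][2])
print(s["eef_pos"],f,sum(f)/5)
E
```

```text
[ 430.15259739 -228.93823954  259.74963424] [np.float64(-1.071217876406193), np.float64(-1.5393853873316647), np.float64(-1.1050228715651509), np.float64(-1.6499372981163396), np.float64(-1.8065795459240772)] -1.434428595868685
```

Call:
step_arm(
  plan=[
    {"offset": [-0.6, 0.5, 2], "rot": [0, 0, 0], "gripper": 3},
    {"offset": [-0.6, 0.5, 4], "rot": [0, 0, 0], "gripper": 3},
    {"offset": [-0.6, 0.5, 5.5], "rot": [0, 0, 0], "gripper": 3},
    {"offset": [-0.6, 0.5, 6.2], "rot": [0, 0, 0], "gripper": 3},
    {"offset": [-0.6, 0.5, 6.7], "rot": [0, 0, 0], "gripper": 3},
    {"offset": [-0.6, 0.5, 7], "rot": [0, 0, 0], "gripper": 3},
    {"offset": [-0.6, 0.5, 7.2], "rot": [0, 0, 0], "gripper": 3},
    {"offset": [-0.6, 0.5, 7.3], "rot": [0, 0, 0], "gripper": 3},
    {"offset": [-0.6, 0.5, 7.4], "rot": [0, 0, 0], "gripper": 3},
    {"offset": [-0.6, 0.5, 7.45], "rot": [0, 0, 0], "gripper": 3},
    {"offset": [-0.6, 0.5, 7.45], "rot": [0, 0, 0], "gripper": 3},
  ],
)

```text
time_s: 10.55
eef_pos: [435.0, -235.1, 186.4]
ee_rot: [0.001, 0.701, 0.713, -0.0]
force: [-2.6, 1.0, 6.5]
grip_width: 0.435
grip_force: 41.7
```

Call:
step_arm(
  plan=[
    {"offset": [0, 0, 0], "rot": [0, 0, 0], "gripper": 5},
    {"offset": [0, 0, 0], "rot": [0, 0, 0], "gripper": 8.5},
    {"offset": [0, 0, 0], "rot": [0, 0, 0], "gripper": 8.5},
    {"offset": [0, 0, 0], "rot": [0, 0, 0], "gripper": 8.5},
    {"offset": [0, 0, -3], "rot": [0, 0, 0], "gripper": 8.5},
    {"offset": [0, 0, -7], "rot": [0, 0, 0], "gripper": 8.5},
    {"offset": [0, 0, -11.4], "rot": [0, 0, 0], "gripper": 8.5},
    {"offset": [-4, 3, -11.4], "rot": [0, 0, 0], "gripper": 8.5},
    {"offset": [-7.8, 6.3, -11.4], "rot": [0, 0, 0], "gripper": 8.5},
    {"offset": [-7.8, 6.3, -11.4], "rot": [0, 0, 0], "gripper": 8.5},
    {"offset": [-7.8, 6.3, -11.4], "rot": [0, 0, 0], "gripper": 8.5},
  ],
)

```text
time_s: 11.65
eef_pos: [499.2, -312.2, 298.2]
ee_rot: [-0.001, 0.701, 0.713, -0.0]
force: [-0.4, 0.2, -0.1]
grip_width: 0.995
grip_force: 0.0
```

```bash
python3 caps.py
```

```text
[ 499.2 -312.2  298.2] [-0.4  0.2 -0.1]
172 [ 296  249   48   46 1750] 177.98465172156727 (501.6475830078125, -351.47869873046875) 19.457300186157227
140 [ 207   92   53   53 2184] 148.70192883012015 (434.8768615722656, -238.9878387451172) 18.925933837890625
140 [297 230  46  26 493] 142.67758112736638 (501.3662414550781, -350.788818359375) 20.144258499145508
top 135 [293 211  12  12 120] [474.8 -26.6 150.3]
```

View pics/t_last.png

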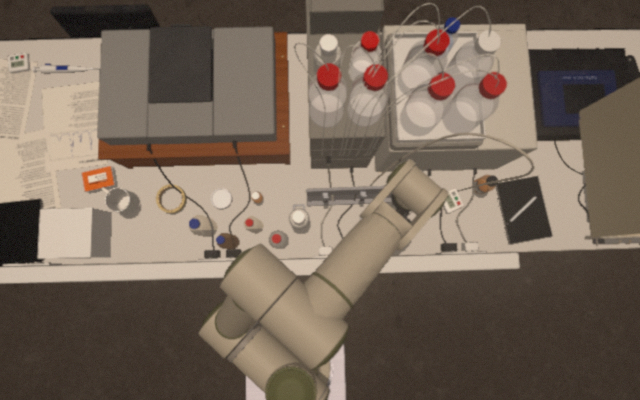

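Bottle 1 stands at (298,217) in the top view. The wrist view has bottle 2's cap at a height of 148.7 mm, so both are upright. Bottle 3's cap is at (501.6,-351.5).

Call:
step_arm(
  plan=[
    {"offset": [-3.9, 0.2, 0], "rot": [0, 0, 0], "gripper": 8.5},
    {"offset": [-3.9, 0.2, 0], "rot": [0, 0, 0], "gripper": 8.5},
    {"offset": [-3.9, 0.2, 4], "rot": [0, 0, 0], "gripper": 8.5},
    {"offset": [-3.9, 0.2, 7], "rot": [0, 0, 0], "gripper": 8.5},
    {"offset": [-3.9, 0.2, 8.4], "rot": [0, 0, 0], "gripper": 8.5},
    {"offset": [-3.9, 0.2, 8.4], "rot": [0, 0, 0], "gripper": 8.5},
    {"offset": [-3.9, 0.2, 8.4], "rot": [0, 0, 0], "gripper": 3},
    {"offset": [-3.9, 0.2, 8.4], "rot": [0, 0, 0], "gripper": 3},
    {"offset": [-3.9, 0.2, 8.4], "rot": [0, 0, 0], "gripper": 3},
    {"offset": [-3.9, 0.2, 8.4], "rot": [0, 0, 0], "gripper": 3},
    {"offset": [-3.9, 0.2, 8.4], "rot": [0, 0, 0], "gripper": 3},
    {"offset": [-3.9, 0.2, 8.4], "rot": [0, 0, 0], "gripper": 3},
  ],
  squeeze=50,
)

```text
time_s: 12.95
eef_pos: [501.8, -351.1, 216.7]
ee_rot: [0.001, 0.701, 0.713, -0.0]
force: [-2.9, 1.2, 5.6]
grip_width: 0.431
grip_force: 49.5
```

Call:
step_arm(
  plan=[
    {"offset": [0, 0, -0.7], "rot": [0, 0, 0], "gripper": 3},
    {"offset": [0, 0, -1.5], "rot": [0, 0, 0], "gripper": 3},
    {"offset": [0, 0, -2.5], "rot": [0, 0, 0], "gripper": 3},
    {"offset": [0, 0, -3.5], "rot": [0, 0, 0], "gripper": 3},
    {"offset": [0, 0, -4.5], "rot": [0, 0, 0], "gripper": 3},
    {"offset": [0, 0, -4.5], "rot": [0, 0, 0], "gripper": 3},
    {"offset": [0, -1.5, -4.5], "rot": [0, 0, 0], "gripper": 3},
    {"offset": [0, -3.5, -4.5], "rot": [0, 0, 0], "gripper": 3},
    {"offset": [0, -5.5, -4.5], "rot": [0, 0, 0], "gripper": 3},
    {"offset": [0, -7, -4.5], "rot": [0, 0, 0], "gripper": 3},
    {"offset": [0, -7, -4.5], "rot": [0, 0, 0], "gripper": 3},
    {"offset": [0, -7, -4.5], "rot": [0, 0, 0], "gripper": 3},
  ],
)

```text
time_s: 14.15
eef_pos: [432.0, -352.1, 260.5]
ee_rot: [0.0, 0.701, 0.713, 0.0]
force: [1.1, -0.6, -5.5]
grip_width: 0.434
grip_force: 51.7
```

```bash
python3 - <<'E'
from rig import *
f=[]
for i in range(5):
    c=capture("side");s=sense();f.append(s["force"][2])
print(s["eef_pos"],f,sum(f)/5)
E
```

```text
[ 432.23726639 -351.85565617  260.23782232] [np.float64(-5.648128269610218), np.float64(-5.240803287329147), np.float64(-4.88815246411349), np.float64(-5.464876540606531), np.float64(-5.55449142483878)] -5.359290397299633
```

Bottle 3 reads about 5.4 N, so it is clearly the heaviest. I'm raising it to about 15 cm.

Call:
step_arm(
  plan=[
    {"offset": [0, 0, -1.5], "rot": [0, 0, 0], "gripper": 3},
    {"offset": [0, 0, -3.5], "rot": [0, 0, 0], "gripper": 3},
    {"offset": [0, 0, -5.5], "rot": [0, 0, 0], "gripper": 3},
    {"offset": [0, 0, -7.2], "rot": [0, 0, 0], "gripper": 3},
    {"offset": [0, 0, -8], "rot": [0, 0, 0], "gripper": 3},
    {"offset": [0, 0, -8], "rot": [0, 0, 0], "gripper": 3},
    {"offset": [0, 0, -8], "rot": [0, 0, 0], "gripper": 3},
    {"offset": [0, 0, -8], "rot": [0, 0, 0], "gripper": 3},
    {"offset": [0, 0, -8], "rot": [0, 0, 0], "gripper": 3},
    {"offset": [0, 0, -8], "rot": [0, 0, 0], "gripper": 3},
  ],
)

```text
time_s: 15.4
eef_pos: [431.8, -351.9, 340.0]
ee_rot: [-0.0, 0.701, 0.713, 0.0]
force: [-0.4, -0.7, -5.7]
grip_width: 0.428
grip_force: 51.8
```

```bash
python3 - <<'E'
from rig import *
import cv2
c=capture("side");s=sense();print(s["eef_pos"],s["force"],s["dq"].round(4),s["grip_force"])
cv2.imwrite("pics/s2.png",cv2.resize(c["color"][60:280,240:400,::-1],None,fx=2.7,fy=2.7))
E
```

```text
[ 431.7640448  -351.97032571  340.07912305] [ 1.08320087 -0.30480141 -5.08674216] [ 0.0007 -0.0038 -0.0026 -0.0007 -0.0001  0.0007] 51.75259709358215
```

View pics/s2.png

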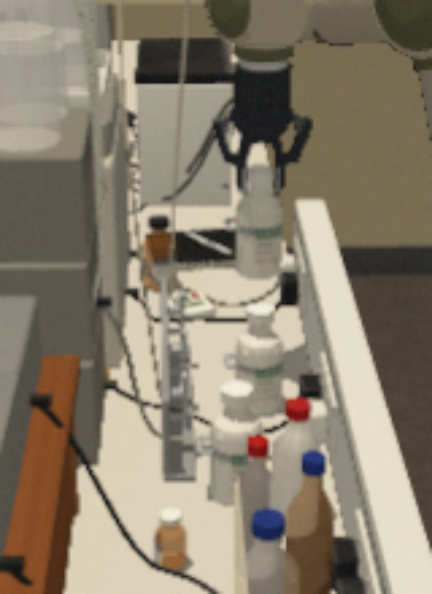

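The heaviest bottle hangs upright in the gripper at (260,225) in the crop. The other two stand upright at (260,360) and (235,440), clear of everything.

```bash
python3 -c "
from rig import *
print(finish_job())"
```

```text
the job is handed in; nothing more can be done
None
```

I handed the job in at about 15.5 s: the two lighter bottles (about 2.4 N and 1.4 N) stand upright on the bench, and the heaviest (about 5.4 N) is held upright about 15 cm above it; the judge gave no verdict.

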